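# Pack the bike repair stand: close the jaw, lock the tube at its ring, keep hold

## Task

Pack up the bicycle repair stand lying on the bench: first lower its raised clamp jaw gently all the way down onto its stop, then slide the blue upper tube in until the lip of its black collar just meets the red packing ring. Keep your fingers bearing on the tube or its collar so that it stays at the ring while you squeeze the yellow cam lever fully closed against the tube, and finish still gripping the tube with the lever shut. Leave the jar, lube applicator, pulley wheel and bottle cage alone.

Things in the scene. Friction and masses are not known exactly. Their poses are not given: they have to be found in the camera images.
- stand: Folded bicycle repair stand lying on the bench, fixed. Its mast is a horizontal silver lower tube, 28 mm across, whose axis runs along the stand's own y, 75 mm above the bench; origin on the bench below the axis. -y is towards the black leg hub, +y towards the clamp head; +x points away from the robot (yaw -0.15 to 0.1 rad).
- pack_mark (a point): Point on the mast axis at the edge (facing +y) of the red packing ring, a painted band 8 mm wide round the silver tube. Its axes are the stand's. Thin black lines farther along -y are other marks, not used.
- upper_tube: Upper part of the mast: black collar, blue tube 34 mm across (bare from 34 to 258 mm from the lip; its -x and +x flanks are tube_near_side and tube_far_side), clamp head with a foot on the bench. It slides along the stand's y on the silver tube; 6 to 12 N moves it, it stays where it is left. Origin on the axis at the collar's lip, axes as the stand's.
- collar_lip (a point): Point on the axis at the collar's lip (its -y end), the edge to bring to the ring. At the start it stands 40 to 90 mm on the +y side of pack_mark.
- collar_shoulder (a point): Point on the axis at the collar's +y face, 34 mm from the lip. The collar is 44 mm across and has a black lug (collar_lug) on its near (-x) side, 20 to 50 mm from the axis and 26 mm high about axis height, whose +y face is flush with this point: a finger astride the blue tube can bear on it to push the tube in.
- cam_lever (a joint): Yellow cam lever on the collar's far (+x) side; swings level about an upright pin 26 mm to +x of the axis and 14 mm to +y of the lip. 0 rad = closed, lying along the blue tube towards +y; grows as it swings out to +x; starts 0.30 to 0.38. 75 mm long from the pin, 7 mm thick, 20 mm high, centred at axis height. It stays at any angle; 5 to 15 N on it near its middle shuts it.
- lever_tip (a point): Point on the lever's outer face 65 mm from its pin. Closed, the outer face is 29 mm to +x of the axis, so lever and blue tube together measure 46 mm, centred 6 mm to +x of the axis (up to 68 mm with the lever open): fingers astride both squeeze the lever shut. From about 0.25 rad on its cam bites on the silver tube and can shift the upper tube if it is not held; shut, it locks it.
- jaw (a joint): Upper clamp jaw of the head: grey, with a black pad underneath. 0 rad = closed, level, on its rubber stop; it grows as the jaw's +y end swings up; starts 0.55 to 1.0 rad open. A stiff hinge holds it at any angle; a few newtons on the patch move it.
- jaw_hinge (a point): The jaw's hinge axis, which runs along the stand's x, 307 mm to +y of the collar lip and 28 mm above the mast axis.
- jaw_push (a point): Centre of the black push patch (30 mm square) on top of the jaw, 100 mm from the hinge and, with the jaw closed, 14 mm above it. The jaw is 52 mm wide and ends 116 mm from the hinge.
- jar: Glass jar with clip-on lid, 88 mm across and 112 mm high, standing; origin under its centre.
- lube_applicator: Capped lube applicator, black and green with a red cap, 38 mm across, 124 mm high, standing; origin under its centre.
- pulley_wheel: Steel pulley wheel, 58 mm across, 16 mm thick, lying flat; origin under its centre.
- bottle_cage: Red aluminium bottle cage lying on its back, about 87 mm wide, 135 mm long, 80 mm high; origin under its centre.

How it is judged (in metres and radians):
On the way, in this order (a step that is already met when the one before it is completed fails the run):
1. the jaw is down on its stop (value of joint jaw below 0.05 rad), for 0.2 s.
2. the collar's lip is at the red ring (within 3 mm), the lever not yet shut (y of collar_lip in the frame of pack_mark between -0.003 and 0.003 m and value of joint cam_lever above 0.25 rad), for 0.1 s.
3. the lever passes through the cam's bite while the fingers bear on the tube or the collar's lug and the lip is at the ring (value of joint cam_lever between 0.03 and 0.22 rad and (contact force between the fingers and tube_near_side above 1 N or contact force between the fingers and tube_far_side above 1 N or contact force between the fingers and collar_lug above 1 N) and y of collar_lip in the frame of pack_mark between -0.003 and 0.003 m).
At the end, for the whole second after the job is handed in: The jaw rests on its stop (within 0.05 rad), the collar's lip is within 3 mm of the red ring's edge, the cam lever is closed (within 0.06 rad), and the fingers still press on the blue tube with more than 5 N, the tube at rest (value of joint jaw below 0.05 rad and value of joint cam_lever below 0.06 rad and y of collar_lip in the frame of pack_mark between -0.003 and 0.003 m and (contact force between the fingers and tube_near_side above 5 N or contact force between the fingers and tube_far_side above 5 N) and linear speed of upper_tube below 0.01 m/s); the arm keeps its last pose, push and grip.
It fails at once if the jaw is slammed onto its stop (faster than 1 rad/s near the stop) (value of joint jaw below 0.2 rad and velocity of joint jaw below -1 rad/s).
It fails at once if the jaw is leant on with more than 45 N (contact force between the arm and jaw above 45 N).
It fails at once if a bystander is shifted by more than 30 mm or tipped (distance of any of jar, lube_applicator, pulley_wheel, bottle_cage from where it was at the start of the episode above 0.03 m or angle between any of jar, lube_applicator's own z axis and vertical above 0.5 rad).
It also fails if it takes over 48 s, if anything falls off the work surface, if the arm or the gripper's body presses on something with over 40 N, if the wrist force passes 120 N, or if a joint passes its speed limit or range.

## Robot

A 7-joint arm with a two-finger parallel gripper is mounted at the origin on the work surface. World frame = base frame: x ahead of the robot, y to its left, z up, the work surface at z = 0. Lengths are in m, angles in degrees, forces in N, time in s.
With the tool pointing down it reaches from about 0.425 to 0.875 m from the base axis. Payload 4.7 kg.
Tool frame: the origin (TCP) lies between the finger pads; the fingertips stand env.tip_reach ahead of it and the grasp point (between the pads) lies 2 mm behind it (env.tip_reach is the distance from the TCP to the fingertips, in m); z points along the fingers, y is the line along which they close (so a half turn about z gives the same grasp; the last joint's range is limited). The gripper opens to 87 mm and grips with 3 to 60 N. Pads are 19 mm wide; open, the fingers measure 117 mm over their backs; the gripper's body (75 mm by 190 mm) begins 51 mm behind the grasp point.
Start: joints at [67.386, 18.392, -4.016, 83.108, 1.295, 78.541, -3.26], TCP at [0.258, -0.596, 0.24] pointing down, gripper open.
Joint ranges: [-163.93, 163.93], [-17.29, 119.83], [-79.2, 71.16], [3.27, 140.29], [-89.18, 269.18], [5.43, 117.66], [-154.24, 154.24]. Speed limits (degrees/s): [147.25, 147.25, 180, 180, 180, 180, 180].

## Interface

Orientations are given as [roll, pitch, yaw] about the fixed x, y, z axes, in that order (R = Rz(yaw) Ry(pitch) Rx(roll)).
In Python, from cell import env, read_camera gives the robot as it stands. The module is installed in compiled form; this text tells all that it offers.
- The arm moves only by the tool nudge_tcp, called after "Request:" by a JSON object that holds its "api" and its "payload". Schema: {"type":"object","properties":{"motion":{"type":"object","properties":{"plan":{"type":"array","items":{"type":"array","items":{"type":"number"},"minItems":5,"maxItems":5},"minItems":1,"maxItems":8}},"additionalProperties":false,"required":["plan"]},"force":{"type":"number"},"only":{"type":"string"},"quiet":{"type":"boolean"},"lines":{"type":"string"}},"required":["motion"],"additionalProperties":false}. motion is an object whose key "plan" holds a list of rows, 1 to 8 of them, each of 5 numbers: dx, dy, dz in m, then a turn about the tool's z in degrees, then the finger opening in m; each row is the pose to reach, as a shift and turn from the pose commanded when the call began, along the tool's axes at that moment; what a row does not reach only later rows make up. A row lasts 1/12 s, in which the tool goes at most 0.0417 m and 7.16 degrees, less where a joint would pass 70% of its speed; a pose out of reach is approached as far as the arm can. The fingers move at their own pace and stop on an object; force is the grip in N (left out, the last holds). Time passes only in rows, so rows that do not move let the fingers close. The tool returns the time, the measured TCP pose, the force, the opening and the grip force at its end. only (a regular expression) keeps the lines of the reply that match it, lines (a string "A,B") keeps lines A to B, and quiet returns only ok. Input that does not fit is refused with a message, and nothing moves.
- env.get_obs(): the state, without advancing time (a new reading comes with each control period).
- read_camera(name): name is "scene" or "top" or "wrist"; returns a dict with "color" (420x560x3 uint8, blue, green, red), "fx", "fy", "cx", "cy" (pixels), "world_from_camera" (4x4, takes a point from camera to world coordinates). Camera axes: x right, y down, z forward; pixel columns grow to the right and rows downward; lengths in m; the calibration is good to about 2 mm. A picture is of the moment at which its call begins. There is no depth.
- env.sign_off(): hands the job in; it is judged then, once.
The state is a dict: "time_s": time; "qpos": joint angles; "joint_velocities": joint speeds; "effort": joint torques, N m; "tool_pos": TCP position; "tool_rot": TCP orientation; "force": force on the tool from outside, world axes, zero at the start; "wrist_torque": the same for the moment, N m; "grip_width": finger opening in m; "grasp_force": force on a finger pad.
Only numpy, scipy, OpenCV 4.12 (cv2) and the standard library are available. Lean on these libraries where they do the work, as an engineer would, in place of code of your own. Each camera call takes 0.05 s, during which the arm holds its last target. There are 200 camera calls.

## Working session

There is one attempt and no reset: what is moved stays moved. The work goes in short steps, Python scripts to look and compute and a tool call to move; the robot and the scene stay as the last step left them, time stands still between calls to the robot, and variables do not carry over. Pictures are saved under pics/ and viewed, at most 10 in all, crops included, and the job is handed in when it is done.

```bash
mkdir -p pics; python3 - <<'E'
from cell import env, read_camera
import cv2,numpy as np
for n in ("scene","top"):
    c=read_camera(n); cv2.imwrite(f"pics/{n}0.png",c["color"]); print(n,c["fx"],c["cx"],c["cy"],np.round(c["world_from_camera"],3).tolist())
o=env.get_obs();print(o["time_s"],o["tool_pos"],o["tool_rot"],env.tip_reach,o["force"],o["grip_width"])
E
```

```text
scene 446.57776928542665 280.7602347762817 210.1022238050246 [[-0.235, 0.679, -0.695, 1.213], [0.972, 0.171, -0.162, 0.154], [0.008, -0.714, -0.7, 0.69], [0.0, 0.0, 0.0, 1.0]]
top 398.46120665840886 277.4724967262543 209.03062746582717 [[-0.024, -0.989, 0.145, 0.47], [-0.999, 0.021, -0.025, 0.041], [0.022, -0.145, -0.989, 1.066], [0.0, 0.0, 0.0, 1.0]]
0.1 [ 0.2581619  -0.59601451  0.23856495] [-1.79899336e+02  5.38348642e-03  2.34251429e+01] 0.017 [ 0.48615311  0.80589073 -0.46442757] 0.08692850885373625
```

View pics/scene0.png

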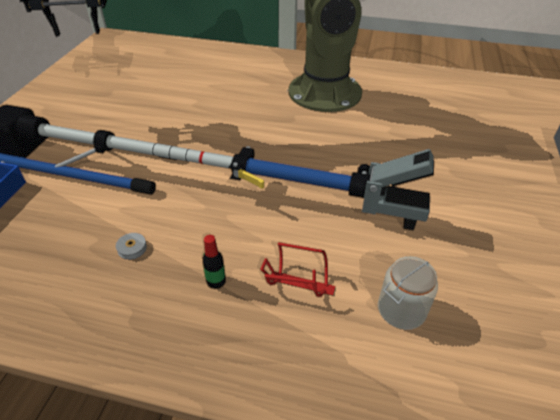

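View pics/top0.png

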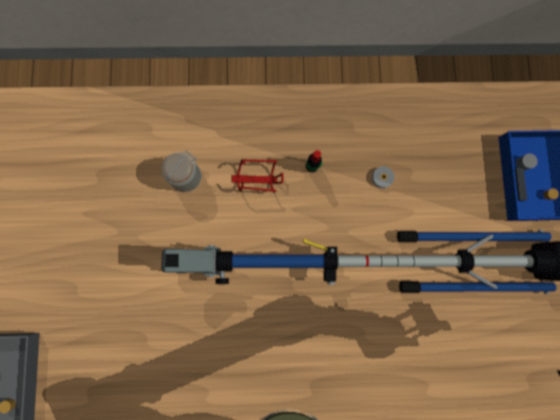

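The scene picture shows the jaw raised (patch about (425,160)), collar at (242,163) and red ring at (201,156). In the top picture the patch is at (172,260), the collar at (331,263), the ring at (367,261) and the lever tip at (306,241). Next I enlarge these areas to get accurate pixels.

```bash
python3 - <<'E'
import cv2,numpy as np
a=cv2.imread("pics/top0.png")[230:295,150:390]; b=cv2.imread("pics/scene0.png")[130:235,190:440]
f=lambda i,s:cv2.resize(i,None,fx=s,fy=s,interpolation=cv2.INTER_CUBIC)
A=f(a,3.2);B=f(b,3.2);w=max(A.shape[1],B.shape[1])
p=lambda i:cv2.copyMakeBorder(i,0,4,0,w-i.shape[1],cv2.BORDER_CONSTANT)
cv2.imwrite("pics/crop1.png",np.vstack([p(A),p(B)]))
E
cat > h.py <<'E'
import numpy as np
from cell import read_camera, env
def ray(c,u,v):
    T=c["world_from_camera"]; d=T[:3,:3]@np.array([(u-c["cx"])/c["fx"],(v-c["cy"])/c["fy"],1]); return T[:3,3],d/np.linalg.norm(d)
def plane(c,u,v,z):
    o,d=ray(c,u,v); return o+d*(z-o[2])/d[2]
def tri(rs):
    A=sum(np.eye(3)-np.outer(d,d) for o,d in rs); b=sum((np.eye(3)-np.outer(d,d))@o for o,d in rs); p=np.linalg.solve(A,b)
    return p,[np.linalg.norm((np.eye(3)-np.outer(d,d))@(p-o)) for o,d in rs]
def proj(c,P):
    q=np.linalg.inv(c["world_from_camera"])@np.append(P,1); return np.array([c["cx"]+c["fx"]*q[0]/q[2],c["cy"]+c["fy"]*q[1]/q[2]])
E
```

```text
(no output)
```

View pics/crop1.png

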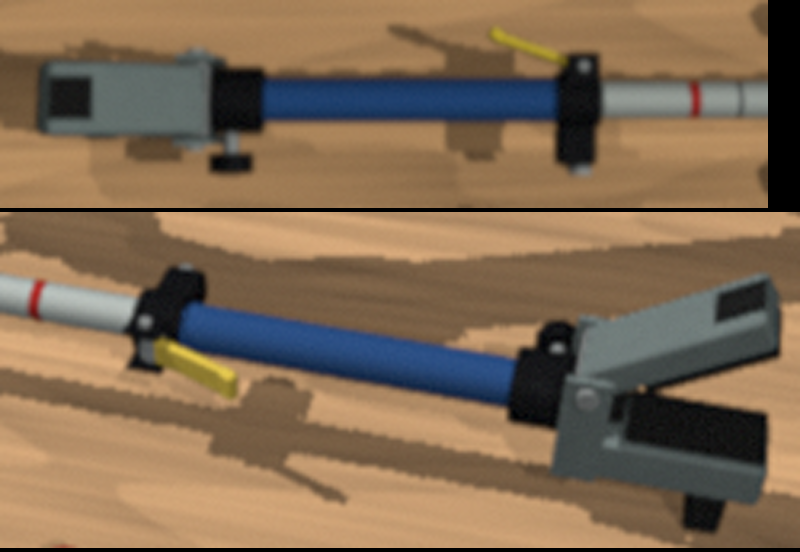

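The enlarged crops show patch centre, ring, collar and blue tube ends clearly (top crop: patch (71,97), lip (600,100), ring edge (691,100), tube ends (263,100)/(559,100); scene crop: patch (742,299), ring edge (44,302)).

```bash
python3 - <<'E'
from h import *
t=read_camera("top");s=read_camera("scene");np.set_printoptions(precision=4,suppress=True)
T=lambda u,v:ray(t,(u+.5)/3.2-.5+150,(v+.5)/3.2-.5+230)
S=lambda u,v:ray(s,(u+.5)/3.2-.5+190,(v-212+.5)/3.2-.5+130)
Z=lambda r,z:r[0]+r[1]*(z-r[0][2])/r[1][2]
print("patch",tri([T(71,97),S(742,299)]))
print("ring",tri([T(691,100),S(44,302)]),Z(T(691,100),.075+.012))
for n,u in (("lip",600),("sh",559),("head",263)): print(n,Z(T(u,100),.075),Z(T(u,100),.09))
print("shoulder tri",tri([T(559,100),S(186,324)]), "head",tri([T(263,100),S(512,376)]))
print("lever",Z(T(493,34),.08),Z(T(563,61),.08), tri([T(493,34),S(237,378)]))
E
```

```text
patch (array([0.4913, 0.2571, 0.17  ]), [np.float64(0.0020338803195238775), np.float64(0.0020338803195237903)])
ring (array([ 0.4796, -0.1983,  0.0727]), [np.float64(0.0020822805062472266), np.float64(0.0020822805062472123)]) [ 0.4799 -0.1969  0.087 ]
lip [ 0.4817 -0.1291  0.075 ] [ 0.4815 -0.1265  0.09  ]
sh [ 0.4825 -0.0973  0.075 ] [ 0.4823 -0.0952  0.09  ]
head [0.4879 0.1309 0.075 ] [0.4876 0.1295 0.09  ]
shoulder tri (array([ 0.4819, -0.0947,  0.0753]), [np.float64(0.0026652516640819626), np.float64(0.002665251664081958)]) head (array([0.4877, 0.1312, 0.0804]), [np.float64(0.0008796820903108283), np.float64(0.0008796820903107889)])
lever [ 0.5343 -0.0475  0.08  ] [ 0.5122 -0.101   0.08  ] (array([ 0.5337, -0.0446,  0.0803]), [np.float64(0.0029098954114449567), np.float64(0.0029098954114450013)])
```

Request:
{"api": "nudge_tcp", "payload": {"motion": {"plan": [[0.03, -0.025, 0, -7, 0.02], [0.06, -0.05, 0, -14, 0], [0.09, -0.075, 0, -21, 0], [0.12, -0.1, 0, -28, 0], [0.15, -0.125, 0, -35, 0], [0.18, -0.15, 0, -42, 0], [0.21, -0.175, 0, -49, 0], [0.24, -0.2, 0, -56, 0]]}, "force": 40}}

```text
time_s: 0.87
tool_pos: [0.3995, -0.3157, 0.2396]
tool_rot: [180.0, 0.0, 79.8]
force: [0.7, -0.1, -0.1]
grip_width: 0.0415
grasp_force: 0.0
```

Request:
{"api": "nudge_tcp", "payload": {"motion": {"plan": [[0.04, 0, 0, -3, 0], [0.08, 0, 0, -6, 0], [0.12, 0, 0, -9.2, 0], [0.16, 0, 0, -9.2, 0], [0.2, 0, 0, -9.2, 0], [0.24, 0, 0, -9.2, 0], [0.28, 0, 0, -9.2, 0], [0.32, 0, 0, -9.2, 0]]}}}

```text
time_s: 1.53
tool_pos: [0.4576, -0.0011, 0.2397]
tool_rot: [180.0, 0.1, 88.6]
force: [0.3, -0.8, -0.4]
grip_width: 0.0007
grasp_force: 0.0
```

Request:
{"api": "nudge_tcp", "payload": {"motion": {"plan": [[0.04, 0.005, 0, 0, 0], [0.08, 0.01, 0, 0, 0], [0.12, 0.015, 0, 0, 0], [0.16, 0.02, 0, 0, 0], [0.2, 0.025, 0, 0, 0], [0.24, 0.027, 0, 0, 0], [0.26, 0.027, 0, 0, 0], [0.26, 0.027, 0.02, 0, 0]]}}}

```text
time_s: 2.2
tool_pos: [0.491, 0.2644, 0.2227]
tool_rot: [179.7, -0.4, 89.1]
force: [-0.4, -0.2, 0.0]
grip_width: 0.0005
grasp_force: 0.0
```

```bash
python3 - <<'E'
import cv2
from h import *
c=read_camera("wrist");cv2.imwrite("pics/w1.png",c["color"])
E
```

```text
(no output)
```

View pics/w1.png

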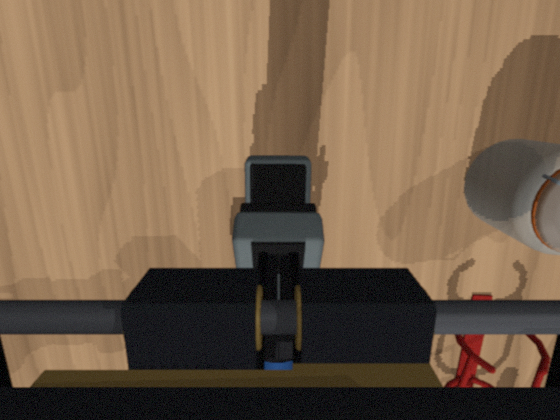

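The wrist view shows the closed fingers (col 280) centred over the black push patch (cols 252–305), with the jar well clear to the right. Lowering gently now.

Request:
{"api": "nudge_tcp", "payload": {"motion": {"plan": [[0, 0, 0.01, 0, 0], [0, 0, 0.02, 0, 0], [0, 0, 0.026, 0, 0], [0, 0, 0.03, 0, 0], [0.001, 0, 0.034, 0, 0], [0.002, 0, 0.038, 0, 0], [0.003, 0, 0.042, 0, 0], [0.004, 0, 0.046, 0, 0]]}}}

```text
time_s: 2.92
tool_pos: [0.4916, 0.2605, 0.1737]
tool_rot: [179.9, -0.0, 88.6]
force: [0.3, 0.1, 1.8]
grip_width: 0.0004
grasp_force: 0.9
```

Request:
{"api": "nudge_tcp", "payload": {"motion": {"plan": [[0.001, 0, 0.004, 0, 0], [0.002, 0, 0.008, 0, 0], [0.003, 0, 0.012, 0, 0], [0.004, 0, 0.016, 0, 0]]}}}

```text
time_s: 3.25
tool_pos: [0.4912, 0.2646, 0.1571]
tool_rot: [180.0, -0.0, 88.6]
force: [0.4, 2.0, 1.7]
grip_width: 0.0006
grasp_force: 0.9
```

Request:
{"api": "nudge_tcp", "payload": {"motion": {"plan": [[0.001, 0, 0.003, 0, 0], [0.001, 0, 0.006, 0, 0], [0.002, 0, 0.009, 0, 0], [0.002, 0, 0.012, 0, 0], [0.003, 0, 0.015, 0, 0], [0.003, 0, 0.018, 0, 0], [0.003, 0, 0.02, 0, 0]]}}}

```text
time_s: 3.83
tool_pos: [0.4912, 0.2674, 0.1371]
tool_rot: [-180.0, -0.0, 88.6]
force: [0.5, 1.4, 1.9]
grip_width: 0.0007
grasp_force: 0.9
```

Request:
{"api": "nudge_tcp", "payload": {"motion": {"plan": [[0, 0, 0.001, 0, 0], [0, 0, 0.002, 0, 0], [0, 0, 0.003, 0, 0]]}}}

```text
time_s: 4.08
tool_pos: [0.4913, 0.2674, 0.1345]
tool_rot: [-180.0, 0.0, 88.6]
force: [-0.7, 1.9, 1.5]
grip_width: 0.0003
grasp_force: 1.1
```

Not at the stop yet; continuing until the force rises.

Request:
{"api": "nudge_tcp", "payload": {"motion": {"plan": [[0, 0, 0.001, 0, 0], [0, 0, 0.002, 0, 0], [0, 0, 0.003, 0, 0], [0, 0, 0.003, 0, 0]]}}}

```text
time_s: 4.42
tool_pos: [0.4917, 0.2675, 0.1342]
tool_rot: [179.9, 0.1, 88.6]
force: [-5.9, -2.7, 18.7]
grip_width: 0.0003
grasp_force: 9.3
```

Request:
{"api": "nudge_tcp", "payload": {"motion": {"plan": [[0, 0, 0.001, 0, 0], [0, 0, 0.002, 0, 0], [0, 0, 0.002, 0, 0]]}}}

```text
time_s: 4.67
tool_pos: [0.4922, 0.2675, 0.1341]
tool_rot: [179.8, 0.1, 88.6]
force: [-8.7, -5.4, 29.7]
grip_width: 0.0003
grasp_force: 14.9
```

Request:
{"api": "nudge_tcp", "payload": {"motion": {"plan": [[0, 0, -0.02, 0, 0], [0, 0, -0.05, 0, 0], [-0.03, 0, -0.08, 0, 0], [-0.07, 0, -0.08, 0, 0.03], [-0.11, 0, -0.08, 0, 0.06], [-0.15, 0, -0.08, 0, 0.085], [-0.19, 0, -0.08, 0, 0.085], [-0.23, 0, -0.08, 0, 0.085]]}}}

```text
time_s: 5.33
tool_pos: [0.4849, 0.0346, 0.2095]
tool_rot: [-180.0, 0.1, 88.6]
force: [0.7, -0.2, -0.6]
grip_width: 0.0262
grasp_force: 0.0
```

Request:
{"api": "nudge_tcp", "payload": {"motion": {"plan": [[-0.035, 0.003, 0, 0, 0.085], [-0.07, 0.006, 0, 0, 0.085], [-0.1, 0.006, 0, 0, 0.085], [-0.1, 0.006, 0, 0, 0.085], [-0.1, 0.006, 0, 0, 0.085]]}}}

```text
time_s: 5.75
tool_pos: [0.4886, -0.0653, 0.209]
tool_rot: [-179.9, 0.0, 88.3]
force: [0.0, 1.0, -0.2]
grip_width: 0.0593
grasp_force: 0.0
```

```bash
python3 - <<'E'
import cv2
from h import *
for n in("wrist","scene"):
    c=read_camera(n);cv2.imwrite(f"pics/{n}2.png",c["color"])
    if n=="wrist":np.savez("w2.npz",T=c["world_from_camera"],k=[c["fx"],c["fy"],c["cx"],c["cy"]]);print(np.round(c["world_from_camera"],3),c["fx"],c["cx"])
a=cv2.imread("pics/wrist2.png");b=cv2.imread("pics/scene2.png")[120:230,190:450]
b=cv2.resize(b,None,fx=2.1,fy=2.1,interpolation=2)[:180,:560]
cv2.imwrite("pics/v2.png",np.vstack([a,cv2.copyMakeBorder(b,0,0,0,560-b.shape[1],0)]))
E
```

```text
[[ 1.    -0.027 -0.009  0.492]
 [-0.028 -0.958 -0.285  0.012]
 [-0.001  0.285 -0.959  0.354]
 [ 0.     0.     0.     1.   ]] 373.63403934561563 278.15684664622154
```

View pics/v2.png

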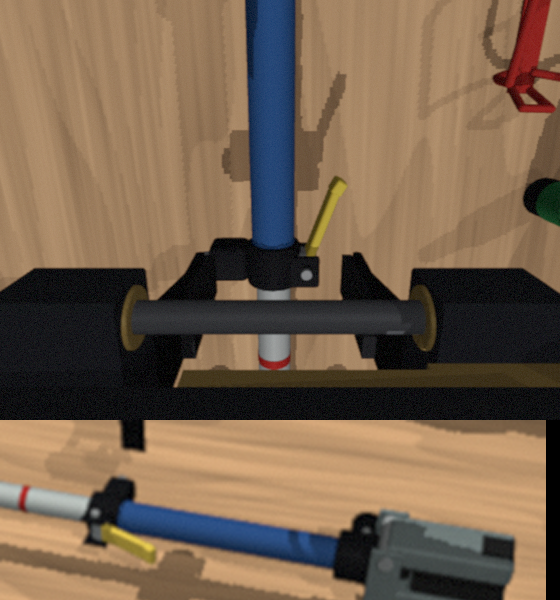

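The view shows the jaw down level. In the wrist picture the shoulder is at (273,245), the lip at (273,289), the ring edge at (274,357) and the lever tip at (340,181).

```bash
python3 - <<'E'
from h import *
np.set_printoptions(precision=4,suppress=True)
d=np.load("w2.npz");k=d["k"];c=dict(world_from_camera=d["T"],fx=k[0],fy=k[1],cx=k[2],cy=k[3])
import cv2
a=cv2.imread("pics/wrist2.png").astype(int)
for v in list(range(238,250))+list(range(282,296))+list(range(352,374)): print(v,a[v,268:279].mean(0).round().astype(int),end=' | ')
print()
for n,u,v,z in (("sh",273,245,.092),("lip",273,289,.097),("ring",274,357,.089),("levtip",340,181,.085),("levroot",311,252,.085),("tubeL",249,150,.075),("tubeR",295,150,.075),("tubeL",254,235,.075),("tubeR",294,235,.075),("lugL",210,262,.085),("lug+y",230,240,.088)): print(n,plane(c,u,v,z))
E
```

```text
238 [117  70  37] | 239 [117  69  37] | 240 [116  69  36] | 241 [117  70  37] | 242 [118  71  38] | 243 [117  70  38] | 244 [117  69  37] | 245 [109  64  33] | 246 [89 52 26] | 247 [81 46 23] | 248 [74 43 20] | 249 [41 21 11] | 282 [25 21 21] | 283 [23 20 20] | 284 [23 20 22] | 285 [26 23 23] | 286 [22 21 22] | 287 [25 25 25] | 288 [21 18 18] | 289 [23 21 22] | 290 [62 62 60] | 291 [121 121 118] | 292 [149 149 146] | 293 [154 153 151] | 294 [153 153 150] | 295 [152 153 150] | 352 [152 153 150] | 353 [152 153 150] | 354 [153 154 151] | 355 [153 154 151] | 356 [152 152 150] | 357 [153 153 150] | 358 [153 154 151] | 359 [153 154 150] | 360 [142 142 145] | 361 [ 90  92 135] | 362 [ 39  42 143] | 363 [ 31  34 148] | 364 [ 31  34 147] | 365 [ 33  35 148] | 366 [ 32  34 147] | 367 [ 31  33 148] | 368 [ 44  48 147] | 369 [ 55  65 127] | 370 [41 60 87] | 371 [27 54 67] | 372 [30 54 67] | 373 [29 55 68] | 
sh [ 0.4845 -0.0908  0.092 ]
lip [ 0.4835 -0.1248  0.097 ]
ring [ 0.482  -0.1922  0.089 ]
levtip [ 0.535  -0.0448  0.085 ]
levroot [ 0.5136 -0.1002  0.085 ]
tubeL [ 0.4687 -0.0216  0.075 ]
tubeR [ 0.5028 -0.0226  0.075 ]
tubeL [ 0.4693 -0.0886  0.075 ]
tubeR [ 0.501  -0.0895  0.075 ]
lugL [ 0.4346 -0.1064  0.085 ]
lug+y [ 0.4519 -0.0874  0.088 ]
```

Request:
{"api": "nudge_tcp", "payload": {"motion": {"plan": [[0, 0.0115, 0, 0, 0.085], [-0.008, 0.0115, 0, 0, 0.085], [-0.008, 0.0115, 0, 0, 0.085], [-0.008, 0.0115, 0.03, 0, 0.085], [-0.008, 0.0115, 0.06, 0, 0.085], [-0.008, 0.0115, 0.09, 0, 0.085], [-0.008, 0.0115, 0.12, 0, 0.085], [-0.008, 0.0115, 0.136, 0, 0.085]]}}}

```text
time_s: 6.52
tool_pos: [0.498, -0.0704, 0.0703]
tool_rot: [-179.7, -0.0, 88.7]
force: [-0.7, 0.0, 0.5]
grip_width: 0.0851
grasp_force: 0.0
```

Request:
{"api": "nudge_tcp", "payload": {"motion": {"plan": [[0, 0, 0, 0, 0.085], [0, 0, 0, 0, 0.085]]}}}

```text
time_s: 6.68
tool_pos: [0.5, -0.0704, 0.0732]
tool_rot: [-179.9, -0.0, 88.7]
force: [0.9, 0.4, 0.6]
grip_width: 0.0848
grasp_force: 0.0
```

```bash
python3 - <<'E'
import cv2
from h import *
c=read_camera("wrist");cv2.imwrite("pics/wrist3.png",c["color"])
E
```

```text
(no output)
```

View pics/wrist3.png

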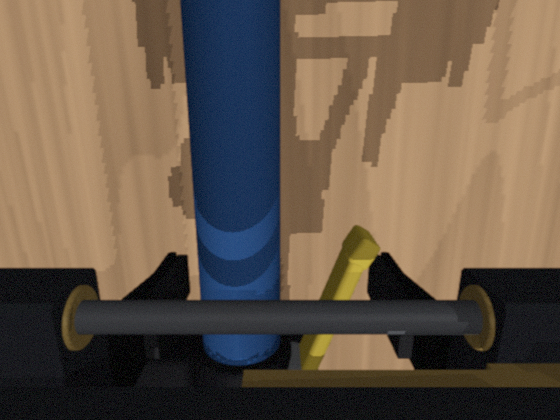

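The fingers are astride the tube and the lever (tip at (365,240)) with clearance on both sides. Pushing in, stopping short to measure.

Request:
{"api": "nudge_tcp", "payload": {"motion": {"plan": [[-0.008, 0, 0, 0, 0.085], [-0.014, 0, 0, 0, 0.085], [-0.022, 0, 0, 0, 0.085], [-0.03, 0, 0, 0, 0.085], [-0.038, 0, 0, 0, 0.085], [-0.046, 0, 0, 0, 0.085], [-0.054, 0, 0, 0, 0.085], [-0.06, 0, 0, 0, 0.085]]}}}

```text
time_s: 7.4
tool_pos: [0.5009, -0.127, 0.0753]
tool_rot: [179.8, -0.3, 88.6]
force: [0.1, 12.4, 5.3]
grip_width: 0.0851
grasp_force: 6.3
```

Request:
{"api": "nudge_tcp", "payload": {"motion": {"plan": [[-0.005, 0, 0, 0, 0.085], [-0.008, 0, 0, 0, 0.085], [-0.008, 0, 0, 0, 0.085]]}}}

```text
time_s: 7.65
tool_pos: [0.5008, -0.1357, 0.0753]
tool_rot: [179.8, -0.3, 88.6]
force: [0.8, 9.7, 4.3]
grip_width: 0.0854
grasp_force: 4.9
```

```bash
python3 - <<'E'
import cv2
from h import *
for n in("top","scene"):
    c=read_camera(n);cv2.imwrite(f"pics/{n}4.png",c["color"])
a=cv2.imread("pics/top4.png")[225:300,300:400];b=cv2.imread("pics/scene4.png")[120:210,180:280]
f=lambda i:cv2.resize(i,None,fx=3.5,fy=3.5,interpolation=2)
cv2.imwrite("pics/v4.png",np.vstack([f(a),f(b)]))
E
```

```text
(no output)
```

View pics/v4.png

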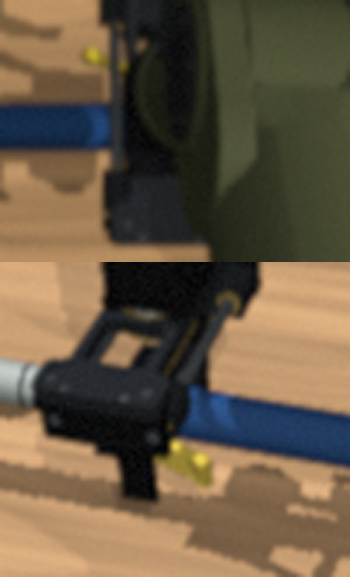

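The gripper hides the collar and ring in both fixed views (only the silver end at (38,382) shows), so I back off briefly to measure the remaining gap.

Request:
{"api": "nudge_tcp", "payload": {"motion": {"plan": [[0.008, 0, 0, 0, 0.085], [0.01, 0, -0.03, 0, 0.085], [0.012, 0, -0.07, 0, 0.085], [0.03, 0, -0.1, 0, 0.085], [0.06, 0, -0.136, 0, 0.085], [0.06, 0, -0.136, 0, 0.085], [0.06, 0, -0.136, 0, 0.085]]}}}

```text
time_s: 8.33
tool_pos: [0.5025, -0.0779, 0.2131]
tool_rot: [179.6, 0.2, 88.8]
force: [0.2, -0.5, -0.2]
grip_width: 0.0851
grasp_force: 0.0
```

```bash
python3 - <<'E'
import cv2
from h import *
np.set_printoptions(precision=4,suppress=True)
c=read_camera("wrist");cv2.imwrite("pics/wrist5.png",c["color"])
t=read_camera("top");cv2.imwrite("pics/top5.png",t["color"])
np.savez("w5.npz",T=c["world_from_camera"],k=[c["fx"],c["fy"],c["cx"],c["cy"]])
u,_=proj(c,[.481,-.19,.089]);print("col",u)
u=int(u);a=c["color"].astype(int)
for v in range(235,372): print(v,a[v,u-4:u+5].mean(0).round().astype(int).tolist(),end='|')
E
```

```text
col 253.37181320239188
235 [108, 64, 34]|236 [108, 64, 33]|237 [110, 65, 35]|238 [109, 63, 33]|239 [109, 63, 33]|240 [108, 63, 32]|241 [108, 64, 34]|242 [109, 65, 34]|243 [109, 65, 35]|244 [109, 65, 35]|245 [109, 65, 34]|246 [108, 64, 32]|247 [109, 65, 34]|248 [109, 63, 34]|249 [108, 63, 32]|250 [108, 62, 33]|251 [109, 64, 32]|252 [109, 65, 35]|253 [108, 63, 34]|254 [108, 63, 31]|255 [108, 64, 33]|256 [109, 63, 32]|257 [109, 65, 35]|258 [110, 66, 36]|259 [109, 64, 32]|260 [109, 65, 34]|261 [109, 64, 33]|262 [109, 64, 32]|263 [110, 66, 36]|264 [109, 65, 33]|265 [110, 64, 33]|266 [109, 64, 33]|267 [109, 65, 35]|268 [109, 64, 33]|269 [109, 64, 32]|270 [109, 64, 32]|271 [108, 64, 33]|272 [109, 63, 31]|273 [109, 64, 34]|274 [109, 64, 33]|275 [108, 63, 32]|276 [109, 64, 33]|277 [109, 65, 33]|278 [110, 65, 35]|279 [110, 64, 34]|280 [109, 65, 34]|281 [109, 63, 33]|282 [108, 64, 32]|283 [110, 65, 35]|284 [110, 65, 35]|285 [109, 64, 32]|286 [110, 65, 34]|28
[... 834 characters left out ...]
]|336 [144, 144, 141]|337 [143, 143, 141]|338 [144, 144, 141]|339 [143, 143, 141]|340 [143, 144, 141]|341 [144, 144, 141]|342 [143, 143, 140]|343 [143, 143, 140]|344 [132, 133, 135]|345 [82, 83, 127]|346 [33, 36, 134]|347 [26, 30, 138]|348 [27, 30, 137]|349 [27, 30, 137]|350 [29, 33, 138]|351 [28, 30, 138]|352 [52, 54, 138]|353 [103, 104, 139]|354 [137, 138, 140]|355 [144, 144, 141]|356 [143, 143, 141]|357 [142, 142, 140]|358 [142, 143, 140]|359 [143, 143, 140]|360 [142, 142, 140]|361 [143, 143, 140]|362 [142, 142, 140]|363 [143, 143, 140]|364 [143, 143, 140]|365 [142, 143, 140]|366 [143, 143, 141]|367 [143, 144, 141]|368 [140, 141, 138]|369 [117, 121, 121]|370 [65, 75, 80]|371 [26, 50, 61]|
```

View pics/wrist5.png

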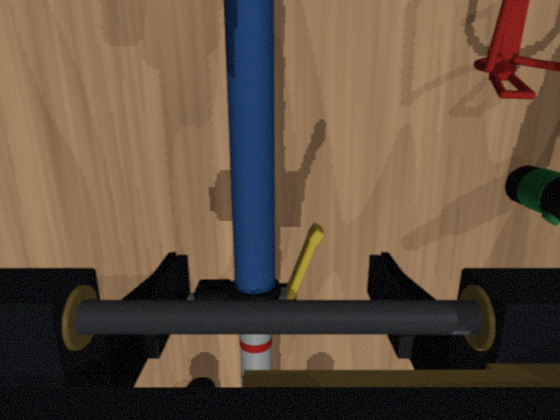

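The bar at rows 300–333 hides the lip (ring edge row 345, shoulder row 293, col 255). Shifting +y 55 mm puts both above the bar.

Request:
{"api": "nudge_tcp", "payload": {"motion": {"plan": [[0.03, 0, 0, 0, 0.085], [0.055, 0, 0, 0, 0.085], [0.055, 0, 0, 0, 0.085], [0.055, 0, 0, 0, 0.085]]}}}

```text
time_s: 8.77
tool_pos: [0.5009, -0.0242, 0.208]
tool_rot: [-179.8, 0.0, 88.7]
force: [0.9, -0.6, -0.5]
grip_width: 0.0851
grasp_force: 0.0
```

```bash
cat > gap.py <<'E'
import cv2
from h import *
np.set_printoptions(precision=4,suppress=True)
c=read_camera("wrist");cv2.imwrite("pics/wrist6.png",c["color"])
R=[.4795,-.196,.089]
u,v0=proj(c,R);print("expect ring",u,v0)
u=int(round(u));v0=int(v0);a=c["color"][:,u-4:u+5].astype(float).mean(1);g=a[:,1];rd=a[:,2]-a[:,1]
# red band top edge: midpoint crossing of rd
def cross(s,th,lo,hi,up=True):
    for v in range(lo,hi):
        if (s[v]<th<=s[v+1]) if up else (s[v]>=th>s[v+1]): return v+(th-s[v])/(s[v+1]-s[v])
r=cross(g,(g[v0-45:v0+10].max()+30)/2,v0-8,v0+10,False)
print([ (v,*a[v].round().astype(int)) for v in range(v0-45,v0+12,1)])
print("ring v",r,"y",plane(c,u,r,.089)[1] if r else None)
E
python3 gap.py; python3 -c "
import numpy as np;from cell import env;o=env.get_obs();print(o['tool_pos'])"
```

```text
expect ring 257.40791419008826 402.0885413742244
[(357, np.int64(6), np.int64(4), np.int64(4)), (358, np.int64(7), np.int64(4), np.int64(5)), (359, np.int64(7), np.int64(9), np.int64(9)), (360, np.int64(12), np.int64(14), np.int64(13)), (361, np.int64(17), np.int64(13), np.int64(14)), (362, np.int64(23), np.int64(21), np.int64(22)), (363, np.int64(23), np.int64(21), np.int64(22)), (364, np.int64(22), np.int64(21), np.int64(20)), (365, np.int64(25), np.int64(22), np.int64(21)), (366, np.int64(20), np.int64(19), np.int64(19)), (367, np.int64(25), np.int64(24), np.int64(23)), (368, np.int64(23), np.int64(24), np.int64(23)), (369, np.int64(27), np.int64(34), np.int64(39)), (370, np.int64(26), np.int64(46), np.int64(58)), (371, np.int64(25), np.int64(50), np.int64(62)), (372, np.int64(26), np.int64(50), np.int64(62)), (373, np.int64(24), np.int64(48), np.int64(62)), (374, np.int64(25), np.int64(48), np.int64(61)), (375, np.int64(22), np.int64(48), np.i
[... 1221 characters left out ...]
nt64(12)), (401, np.int64(12), np.int64(10), np.int64(12)), (402, np.int64(10), np.int64(8), np.int64(8)), (403, np.int64(12), np.int64(12), np.int64(8)), (404, np.int64(16), np.int64(14), np.int64(14)), (405, np.int64(15), np.int64(13), np.int64(12)), (406, np.int64(11), np.int64(11), np.int64(9)), (407, np.int64(14), np.int64(13), np.int64(11)), (408, np.int64(16), np.int64(11), np.int64(10)), (409, np.int64(14), np.int64(10), np.int64(10)), (410, np.int64(13), np.int64(11), np.int64(11)), (411, np.int64(12), np.int64(10), np.int64(10)), (412, np.int64(16), np.int64(11), np.int64(13)), (413, np.int64(16), np.int64(16), np.int64(16))]
ring v None y None
[ 0.50099966 -0.02549067  0.20807401]
```

Wrong direction; image down is −y, so I go −y instead.

Request:
{"api": "nudge_tcp", "payload": {"motion": {"plan": [[-0.04, 0, 0, 0, 0.085], [-0.08, 0, 0, 0, 0.085], [-0.11, 0, 0, 0, 0.085], [-0.11, 0, 0, 0, 0.085], [-0.11, 0, 0, 0, 0.085], [-0.11, 0, 0, 0, 0.085]]}}}

```text
time_s: 9.32
tool_pos: [0.4986, -0.1348, 0.2087]
tool_rot: [-179.9, -0.1, 88.5]
force: [-0.2, -0.5, 0.3]
grip_width: 0.0851
grasp_force: 0.0
```

```bash
sed -i 's/^print(\[ (v.*$/print([int(x) for x in g[v0-60:v0+12]],v0-60)/' gap.py; python3 gap.py; python3 - <<'E'
import cv2
a=cv2.imread("pics/wrist6.png")[200:340,180:340];cv2.imwrite("pics/v6.png",cv2.resize(a,None,fx=4,fy=4,interpolation=2))
E
```

```text
expect ring 255.19806900839083 286.85042700153036
[47, 41, 25, 17, 8, 10, 18, 16, 19, 18, 17, 19, 20, 14, 18, 18, 16, 21, 15, 15, 18, 18, 16, 18, 19, 18, 19, 19, 17, 17, 19, 19, 19, 20, 20, 20, 21, 21, 19, 21, 21, 21, 22, 18, 31, 82, 137, 145, 144, 145, 144, 145, 144, 144, 144, 144, 144, 144, 146, 145, 136, 90, 41, 31, 33, 28, 30, 31, 30, 47, 98, 138] 226
ring v 287.0501138952164 y -0.19616967492924423
```

View pics/v6.png

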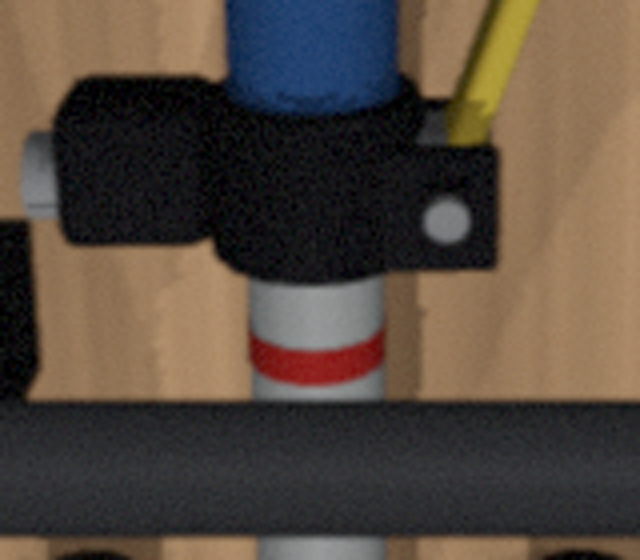

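The crop shows the collar's lip at row ≈271 and the ring edge at row 287 (col 255), with a clear silver gap.

```bash
python3 - <<'E'
from h import *
import cv2
c=read_camera("wrist");t=read_camera("top")
for z in (.097,.095,.093): print(z,plane(c,255,271.05,z)[1],plane(c,255,287.05,.089)[1], "sh",plane(c,255,229,.092)[1],plane(c,255,287.05,.089)[:2])
a=t["color"].astype(int)
u0,v0=proj(t,[.4805,-.196,.089]);print(u0,v0,proj(t,[.4805,-.18,.097]))
v0=int(round(v0))
print([x.tolist() for x in a[v0-1:v0+2,int(u0)-14:int(u0)+8].mean(0).round().astype(int)],int(u0)-14)
E
```

```text
0.097 -0.1778254274294928 -0.19534942683553733 sh -0.1461515149284078 [ 0.4797771  -0.19534943]
0.095 -0.17877132007012692 -0.19534942683553733 sh -0.1461515149284078 [ 0.4797771  -0.19534943]
0.093 -0.17971721271076102 -0.19534942683553733 sh -0.1461515149284078 [ 0.4797771  -0.19534943]
365.4023964044401 260.66809713467956 [359.63232986 260.76915594]
[[12, 13, 14], [8, 9, 8], [11, 11, 10], [15, 17, 17], [17, 23, 22], [24, 33, 31], [23, 34, 34], [21, 34, 32], [19, 30, 28], [17, 27, 26], [16, 27, 26], [18, 29, 27], [17, 27, 27], [18, 28, 27], [17, 27, 25], [16, 24, 23], [17, 22, 21], [17, 22, 21], [18, 24, 24], [18, 29, 27], [21, 33, 31], [22, 34, 33]] 351
```

Request:
{"api": "nudge_tcp", "payload": {"motion": {"plan": [[0.016, 0, 0, 0, 0.085], [0.016, 0, 0.02, 0, 0.085], [0.016, 0, 0.06, 0, 0.085], [0.016, 0, 0.1, 0, 0.085], [0.016, 0, 0.135, 0, 0.085], [0.016, 0, 0.135, 0, 0.085], [0.016, 0, 0.135, 0, 0.085]]}}}

```text
time_s: 10.05
tool_pos: [0.4984, -0.1167, 0.0737]
tool_rot: [-179.8, -0.1, 88.7]
force: [-0.6, -0.7, 1.3]
grip_width: 0.0849
grasp_force: 0.0
```

Request:
{"api": "nudge_tcp", "payload": {"motion": {"plan": [[-0.008, 0, 0, 0, 0.085], [-0.014, 0, 0, 0, 0.085], [-0.018, 0, 0, 0, 0.085], [-0.022, 0, 0, 0, 0.085], [-0.026, 0, 0, 0, 0.085], [-0.029, 0, 0, 0, 0.085], [-0.029, 0, 0, 0, 0.085]]}}}

```text
time_s: 10.63
tool_pos: [0.5011, -0.1419, 0.0771]
tool_rot: [179.8, -0.4, 88.6]
force: [0.7, 13.0, 6.8]
grip_width: 0.0852
grasp_force: 6.6
```

Request:
{"api": "nudge_tcp", "payload": {"motion": {"plan": [[-0.003, 0, 0.001, 0, 0.085], [-0.006, 0, 0.002, 0, 0.085], [-0.008, 0, 0.002, 0, 0.085], [-0.009, 0, 0.002, 0, 0.085], [-0.009, 0, 0.002, 0, 0.085]]}}}

```text
time_s: 11.05
tool_pos: [0.5013, -0.1422, 0.0764]
tool_rot: [179.9, -1.0, 88.7]
force: [-3.2, 30.5, 21.7]
grip_width: 0.0851
grasp_force: 15.4
```

The push stalled at 30 N, so I look from all cameras in one composite before doing anything else.

```bash
python3 - <<'E'
import cv2
from h import *
s,t,w=[read_camera(n)["color"] for n in("scene","top","wrist")]
for n,i in zip("stw",(s,t,w)): cv2.imwrite(f"pics/{n}7.png",i)
r=lambda i,a,b:cv2.resize(i,(a,b),interpolation=2)
cv2.imwrite("pics/v7.png",np.vstack([np.hstack([r(s[85:235,130:330],400,300),r(t[190:340,280:480],400,300)]),np.hstack([r(w,400,300),r(s[135:210,170:270],400,300)])]))
o=env.get_obs();print(o["qpos"],o["effort"],o["wrist_torque"],o["force"])
E
```

```text
[ 48.72994801  15.11066052 -39.0884638  110.58510341  10.04882811
  58.06224288   4.01478506] [ 13.38557839 -30.15597582  10.78538507 -25.87997139   9.55828339
  -3.18683065   1.5904611 ] [ 6.39246534  1.65706112 -1.56839682] [-3.24727759 31.35098103 21.72988353]
```

View pics/v7.png

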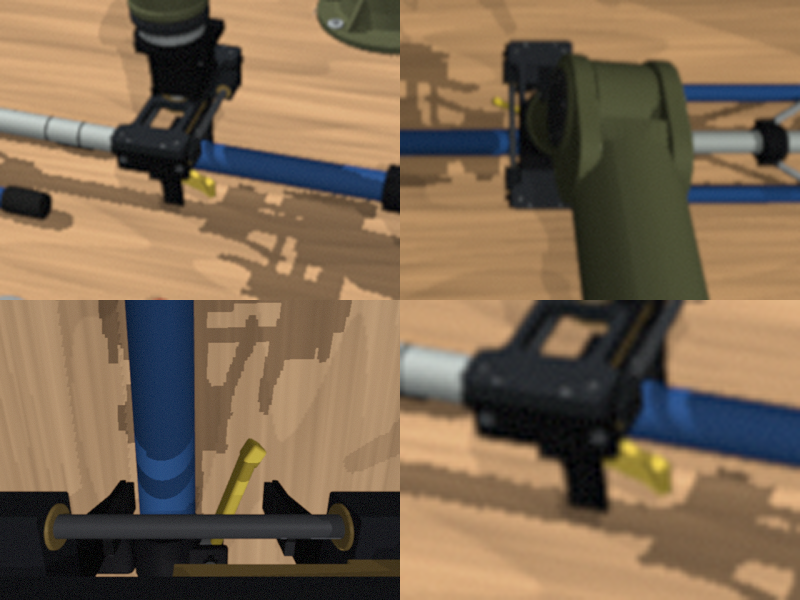

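The composite shows fingers astride, lever (245,460 lower left) untouched, and no outside obstacle. The wrist moment puts the contact on the lug, with a large downward load that probably jams the slide. I back off, go a little higher and closer to the axis, and push again.

Request:
{"api": "nudge_tcp", "payload": {"motion": {"plan": [[0.012, 0, -0.002, 0, 0.085], [0.02, 0.003, -0.006, 0, 0.085], [0.02, 0.004, -0.006, 0, 0.085], [0.02, 0.004, -0.006, 0, 0.085]]}}}

```text
time_s: 11.53
tool_pos: [0.5041, -0.1375, 0.0797]
tool_rot: [179.9, 0.1, 88.6]
force: [-0.2, -0.2, 0.3]
grip_width: 0.0848
grasp_force: 0.0
```

Request:
{"api": "nudge_tcp", "payload": {"motion": {"plan": [[-0.005, 0, 0, 0, 0.085], [-0.008, 0, 0, 0, 0.085], [-0.011, 0, -0.001, 0, 0.085], [-0.013, 0, -0.002, 0, 0.085], [-0.013, 0, -0.002, 0, 0.085]]}}}

```text
time_s: 11.95
tool_pos: [0.5026, -0.1489, 0.0799]
tool_rot: [-180.0, -0.2, 88.5]
force: [0.8, 5.0, -2.9]
grip_width: 0.0848
grasp_force: 2.3
```

It slides freely now. About 3 mm more; then I back off to verify.

Request:
{"api": "nudge_tcp", "payload": {"motion": {"plan": [[-0.001, 0, 0, 0, 0.085], [-0.002, 0, 0, 0, 0.085], [-0.002, 0, 0, 0, 0.085], [-0.002, 0, 0, 0, 0.085]]}}}

```text
time_s: 12.28
tool_pos: [0.5026, -0.1499, 0.0799]
tool_rot: [-180.0, -0.2, 88.6]
force: [1.2, 6.5, -1.4]
grip_width: 0.0853
grasp_force: 3.1
```

Request:
{"api": "nudge_tcp", "payload": {"motion": {"plan": [[0.006, 0, 0, 0, 0.085], [0.008, 0, -0.03, 0, 0.085], [0.008, 0, -0.07, 0, 0.085], [0.008, 0, -0.11, 0, 0.085], [0.008, 0, -0.13, 0, 0.085], [0.008, 0, -0.13, 0, 0.085], [0.008, 0, -0.13, 0, 0.085]]}}}

```text
time_s: 12.87
tool_pos: [0.5034, -0.1448, 0.2118]
tool_rot: [179.9, 0.2, 88.5]
force: [-0.2, -0.4, -0.1]
grip_width: 0.0851
grasp_force: 0.0
```

```bash
python3 - <<'E'
from h import *
c=read_camera("wrist");import cv2;cv2.imwrite("pics/wrist8.png",c["color"])
u,v=proj(c,[.4797,-.1953,.089]);print(u,v);u=int(round(u));v=int(v)
a=c["color"][:,u-4:u+5].astype(int).mean(1).round().astype(int)
print(v-60,a[v-60:v+22].tolist(),env.get_obs()["tool_pos"])
for q in range(int(v)-60,int(v)+22,10): print(q,plane(c,u,q,.089)[1],plane(c,u,q,.097)[1])
E
```

```text
248.38578469707855 272.1969927514802
212 [[113, 67, 35], [113, 68, 37], [112, 67, 35], [114, 68, 35], [112, 67, 35], [113, 67, 36], [113, 66, 36], [113, 67, 36], [113, 67, 36], [113, 67, 34], [114, 68, 37], [113, 67, 37], [113, 68, 37], [113, 68, 37], [107, 63, 33], [91, 53, 28], [88, 51, 26], [96, 56, 29], [83, 48, 25], [67, 36, 14], [38, 21, 11], [9, 5, 5], [13, 12, 12], [17, 16, 15], [21, 19, 18], [25, 21, 22], [21, 19, 16], [18, 17, 16], [20, 17, 16], [20, 17, 18], [21, 19, 18], [21, 18, 17], [20, 20, 19], [22, 20, 20], [20, 16, 18], [19, 17, 18], [21, 18, 17], [20, 17, 16], [18, 15, 16], [24, 21, 19], [20, 18, 19], [19, 18, 19], [23, 19, 19], [21, 18, 20], [24, 21, 21], [21, 20, 21], [21, 19, 19], [19, 18, 18], [23, 23, 20], [21, 18, 19], [25, 23, 21], [22, 18, 18], [25, 21, 23], [22, 20, 20], [23, 20,
[... 170 characters left out ...]
, 141], [26, 31, 140], [27, 29, 140], [36, 39, 141], [85, 85, 141], [136, 137, 142], [145, 146, 142], [146, 145, 142], [145, 145, 142], [144, 145, 142], [144, 145, 141], [144, 145, 142], [143, 144, 141], [143, 144, 141], [143, 144, 142], [144, 144, 141]] [ 0.50240039 -0.14433369  0.21021332]
212 -0.14603785673153516 -0.14366754066614315
222 -0.15388773990053914 -0.1512826131314438
232 -0.16186567552757344 -0.1590219076681138
242 -0.16997482269303238 -0.1668884888601231
252 -0.17821844525246633 -0.17488552293249676
262 -0.18659991621666133 -0.1830162820003743
272 -0.19512272235329958 -0.19128414853302286
282 -0.2037904690233902 -0.1996926200455975
292 -0.21260688526656457 -0.20824531403232155
```

The lip (row 274) is now about 2–3 mm short of the ring edge. Dropping back down for the last 2 mm.

Request:
{"api": "nudge_tcp", "payload": {"motion": {"plan": [[0, 0, 0.04, 0, 0.085], [0, 0, 0.08, 0, 0.085], [0, 0, 0.11, 0, 0.085], [0, 0, 0.13, 0, 0.085], [0, 0, 0.13, 0, 0.085], [-0.004, 0, 0.13, 0, 0.085], [-0.008, 0, 0.129, 0, 0.085], [-0.009, 0, 0.129, 0, 0.085]]}}}

```text
time_s: 13.58
tool_pos: [0.5031, -0.1516, 0.0823]
tool_rot: [180.0, -0.1, 88.5]
force: [-1.2, 5.9, -3.0]
grip_width: 0.0848
grasp_force: 2.6
```

Request:
{"api": "nudge_tcp", "payload": {"motion": {"plan": [[-0.0005, 0, 0, 0, 0.085], [-0.001, 0, 0, 0, 0.085], [-0.001, 0, 0, 0, 0.085]]}}}

```text
time_s: 13.83
tool_pos: [0.503, -0.1516, 0.0823]
tool_rot: [180.0, -0.1, 88.6]
force: [-1.8, 5.4, -3.6]
grip_width: 0.0851
grasp_force: 2.7
```

Request:
{"api": "nudge_tcp", "payload": {"motion": {"plan": [[-0.0007, 0, 0, 0, 0.08], [-0.001, 0, 0, 0, 0.076], [-0.001, 0.001, 0, 0, 0.076], [-0.001, 0.002, 0, 0, 0.076]]}, "force": 30}}

```text
time_s: 14.17
tool_pos: [0.5025, -0.1516, 0.0817]
tool_rot: [-179.7, -0.2, 88.6]
force: [-6.2, 8.4, 0.8]
grip_width: 0.0764
grasp_force: 3.8
```

Request:
{"api": "nudge_tcp", "payload": {"motion": {"plan": [[0, -0.003, 0, 0, 0.07], [0, -0.006, 0, 0, 0.064], [0, -0.008, 0, 0, 0.06], [0, -0.008, 0, 0, 0.06]]}, "force": 30}}

```text
time_s: 14.5
tool_pos: [0.4955, -0.1522, 0.0819]
tool_rot: [-179.9, -0.1, 88.6]
force: [-4.9, 5.7, -0.7]
grip_width: 0.062
grasp_force: 2.9
```

Request:
{"api": "nudge_tcp", "payload": {"motion": {"plan": [[0, -0.001, 0, 0, 0.056], [0, -0.003, 0, 0, 0.052], [0, -0.005, 0, 0, 0.048], [0, -0.005, 0, 0, 0.048]]}, "force": 35}}

```text
time_s: 14.83
tool_pos: [0.4902, -0.1521, 0.0819]
tool_rot: [-179.8, -0.1, 88.7]
force: [-6.0, 6.2, 0.5]
grip_width: 0.0503
grasp_force: 10.7
```

Request:
{"api": "nudge_tcp", "payload": {"motion": {"plan": [[0, -0.002, 0, 0, 0.044], [0, -0.003, 0, 0, 0.04], [0, -0.003, 0, 0, 0.04], [0, -0.003, 0, 0, 0.04], [0, -0.003, 0, 0, 0.04]]}, "force": 45}}

```text
time_s: 15.25
tool_pos: [0.488, -0.152, 0.0819]
tool_rot: [-179.9, -0.1, 88.8]
force: [-1.8, 5.8, -2.6]
grip_width: 0.0456
grasp_force: 45.6
```

```bash
python3 - <<'E'
from h import *
import cv2
for n in("wrist","scene"):cv2.imwrite(f"pics/{n}9.png",read_camera(n)["color"])
E
```

Request:
{"api": "nudge_tcp", "payload": {"motion": {"plan": [[0, 0, 0, 0, 0.04], [0, 0, 0, 0, 0.04], [0, 0, 0, 0, 0.04]]}, "force": 45}}

```text
time_s: 15.6
tool_pos: [0.488, -0.152, 0.082]
tool_rot: [-179.9, -0.1, 88.8]
force: [-2.4, 6.2, -1.4]
grip_width: 0.045
grasp_force: 45.6
```

```bash
python3 -c "
from cell import env;print(env.sign_off())"
```

```text
the job is handed in; nothing more can be done
None
```

I handed the job in at 15.6 s with the jaw down on its stop, the lip within about 1 mm of the red ring by camera and tool position (the gripper hid it at the end), the lever shut going by the 45 mm finger opening, and the tube gripped at about 45 N; sign-off returned no verdict.

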